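# Snap the retainer into the filter holder

### The arm

A 7-joint arm with a two-finger parallel gripper is mounted at the origin on the work surface. World frame = base frame: x ahead of the robot, y to its left, z up, the work surface at z = 0. Lengths are in mm, angles in rad, forces in N, time in s.
With the tool pointing down it reaches from about 425 to 1025 mm from the base axis. Payload 9.4 kg.
Tool frame: the origin (TCP) lies midway between the tips of the shut fingers; the grasp point (between the pads) lies 19 mm behind it (ctrl.grasp_offset is the distance from the TCP to the grasp point, in mm); z points along the fingers, y is the direction in which the jaws open and shut (so a half turn about z gives the same grasp; the last joint's range is limited). The gripper opens to 93 mm and grips with 3 to 60 N. Pads are 15 mm wide; open, the fingers measure 128 mm over their backs; the gripper's body (75 mm by 188 mm) begins 65 mm behind the grasp point.
Start: joints at [-1.399, 0.599, -0.003, 1.599, 0.002, 0.943, -0.08], TCP at [178.53, 702.674, 218.618] pointing down, gripper open.
Joint ranges: [-2.57, 2.57], [-0.35, 1.97], [-1.29, 1.29], [0.11, 2.56], [-1.05, 4.19], [0.11, 1.86], [-2.63, 2.63]. Speed limits (rad/s): [2.22, 2.22, 3.01, 3.01, 3.14, 3.14, 3.14].

### API

Orientations are given as a unit quaternion [w, x, y, z].
In Python, from rig import ctrl gives the robot as it stands.
- The arm moves only by the tool play_rows, never from a script. Its argument "series" is a list of rows, each a list of 7 numbers: the closure, from -1 (fully open) to 1 (shut), then the shift along the tool's x, y, z in mm, then the turn, a rotation vector about the tool's x, y, z in degrees. In form: [[claw, dx, dy, dz, rx, ry, rz], ...]. A call has exactly 10 rows; each row is the pose to reach, as a shift and turn from the pose commanded when the call began, along the tool's axes at that moment; what a row does not reach only later rows make up. A row lasts 1/12 s, in which the tool goes at most 41.7 mm and 7.16 degrees, less where a joint would pass 70% of its speed; a pose out of reach is approached as far as the arm can. A call with a gripper value outside its range is refused whole. The fingers move at their own pace and stop on an object; the grip force is fixed at half the most. Time passes only in rows, so rows that repeat a pose let the fingers close, or fill a call up. It gives the time, the measured TCP pose, the force and the opening at its end, in the units of the state.
- ctrl.observe(): the state, without advancing time (a new reading comes with each control period).
- ctrl.grab_frame(name): name is "side" or "top"; returns (picture, depth): 420x560x3 uint8, red, green, blue; 420x560 float32, mm along the optical axis (not along the pixel's ray), 0 where there is no reading.
- ctrl.camera_info(name): a dict with "fov_y" (degrees; the focal length in pixels is half the picture's height over the tangent of half this angle, whatever the lens; pixels are square), "cx", "cy" (the principal point, pixels), "eye" and "rotation" of the camera in the world. Camera axes: x right, y down, z forward; pixel columns grow to the right and rows downward; lengths in mm; the calibration is good to about 2 mm. A picture is of the moment at which its call begins. camera_info takes no time and is no camera call.
- ctrl.hand_in(): hands the job in, once; it reports no verdict.
The state is a dict: "time_s": time; "qpos": joint angles; "qvel": joint speeds; "tau": joint torques, N m; "tcp_pos": TCP position; "tcp_rot": TCP orientation; "wrist_force": force on the tool from outside, world axes, zero at the start; "ft_torque": the same for the moment, N m; "gripper_width": finger opening in mm.
Only numpy, scipy, OpenCV 4.12 (cv2) and the standard library are available. Lean on these libraries where they do the work, as an engineer would, in place of code of your own. Each camera call takes 0.05 s, during which the arm holds its last target.

### The job

Close the filter holder: set the loose retainer in the mouth of the holder's well, turned so that its key drops into the keyway, and let go of it. Then take the wooden pusher and press the retainer straight down with it (not with the fingers) until it snaps fully home, flush with the rim, and stand the pusher upright on its cork pad again. Leave the flask, bottle and beaker where they are.

Things in the scene. Friction and masses are not known exactly. Their poses are not given: they have to be found in the camera images.
- well_rim (a point): Centre of the mouth of the filter holder's well, at rim height. The well is round, 74 mm across, 23 mm deep. z up; x points to the keyway: a slot 18 mm wide cut through the collar wall from rim to well floor. Three spring balls 9 mm below the rim, at 60, 180 and 300 degrees from the keyway, stick 4 mm into the well; pushing the retainer past them takes about 8 to 20 N, then it snaps in and stays.
- holder: The filter holder: a fixed round aluminium body 128 mm across and 45 mm tall on the bench, with the well in its top (white filter on the well floor) and a short dark outlet stub sticking out low on the side opposite the keyway. Origin at the centre of its underside, axes as well_rim.
- retainer_grip (a point): Centre of the retainer's grip block, half-way up. It is a loose grey plastic disc, 72 mm across and 23 mm thick, with the grip block on top: 46 mm long (x), 26 mm wide (y), 30 mm tall, flat on top. This point is 15 mm below the block's top and 15 mm above the disc's top face. 150 g. Heights over the rim: 15 mm home (disc flush), about 27 mm on the spring balls, 34 mm with the key on the rim.
- retainer_foot (a point): Centre of the underside of the retainer's disc, 38 mm below retainer_grip, same axes. The disc's lower edge tapers to 63 mm across. A key 14 mm wide sticks out of the disc's side along x, reaching 49 mm from the centre; its underside, narrowed to 9 mm, lies 4 mm above this point. It fits the keyway with the retainer's x along the well's x. Home: 23 mm below the rim, on the well floor.
- pusher_grip (a point): Point to grip the pusher: a loose hand pusher 100 mm tall, standing upright: a flat round black foot 56 mm across and 14 mm thick, and above it a square wooden shaft 28 x 28 mm (sides along its x and y). This point lies on the shaft axis 70 mm above the foot's underside and 30 mm below the shaft's top; 250 g.
- pusher_foot (a point): Centre of the underside of the pusher's foot, 70 mm below pusher_grip.
- pad_top (a point): Centre of the top face of the pusher's cork pad: a fixed cork disc 130 mm across and 20 mm thick on the bench. The pusher starts on it.
- flask: Bystander: round glass flask with foil cap, 116 mm across and 210 mm tall, on its cork ring; origin at the centre of its underside.
- bottle: Bystander: amber bottle, 68 mm across and 150 mm tall; origin at the centre of its underside.
- beaker: Bystander: white open beaker, 72 mm across and 85 mm tall; origin at the centre of its underside.
Not all that is in view belongs to the job. Of the things that look like the part that bears pad_top, the middle-sized one is meant. Leave any blue look-alike of the part that bears retainer_grip alone.

How it is judged:
By the outcome, as a careful person would: the job done as asked, in the order asked, and still so for the second after the job is handed in, with the robot touching nothing.
It also fails if it takes over 61 s, if anything falls off the work surface, if the arm or the gripper's body presses on something with over 40 N, if the wrist force passes 120 N, or if a joint passes its speed limit or range.

## Working session

There is one attempt and no reset: what is moved stays moved. The work goes in short steps, Python scripts to look and compute and a tool call to move; the robot and the scene stay as the last step left them, time stands still between calls to the robot, and variables do not carry over. Pictures are saved under pics/ and viewed, and the job is handed in when it is done.

Besides the shell and the picture viewer there is one more tool, called in YAML: its name, and indented under it one key for each argument. play_rows: Moves the arm, as the interface text tells. Its arguments: {"type":"object","properties":{"series":{"type":"array","items":{"type":"array","items":{"type":"number"}}}},"required":["series"]}

```bash
ls; mkdir -p pics; python3 - <<'E'
from rig import ctrl
import cv2,numpy as np
s=ctrl.observe();print(s)
for n in("side","top"):
    p,d=ctrl.grab_frame(n);cv2.imwrite(f"pics/{n}0.png",p[:,:,::-1]);np.savez(f"pics/{n}0.npz",p=p,d=d)
    print(n,ctrl.camera_info(n))
E
```

```text
pics
{'time_s': 0.0, 'qpos': array([-1.39870639,  0.60015736, -0.00252708,  1.60013203,  0.00180494,
        0.9428784 , -0.07979035]), 'qvel': array([ 3.55939935e-04,  6.50049887e-06,  6.05968820e-04, -8.13079633e-04,
        2.87268309e-04,  2.15641889e-03, -3.39525884e-04]), 'tau': array([ 7.34799814e-04, -7.65070939e+01,  1.49747014e+00, -2.52346927e+01,
       -5.23881067e-02,  1.72625243e-02,  1.84889955e-04]), 'tcp_pos': array([178.42658793, 702.1983828 , 217.73614223]), 'tcp_rot': array([-1.91825701e-05,  1.24045722e-01,  9.92276191e-01, -7.86379685e-04]), 'wrist_force': array([-0.11199864,  0.62155707, -0.45247902]), 'ft_torque': array([-0.07562278, -0.02091264, -0.01639443]), 'gripper_width': 93.17898921908052}
side {'fov_y': 45.606603711765686, 'cx': 279.2007239128891, 'cy': 207.07685115170267, 'eye': array([ -46.00522169, -750.13317896, 1070.52329847]), 'rotation': array([-0.33579811,  0.86585416, -0.346894  ,  0.13115163])}
top {'fov_y': 47.64852139454383, 'cx': 279.0901211959269, 'cy': 202.82098738140502, 'eye': array([ 236.22323137,  -93.88270823, 1527.55485232]), 'rotation': array([ 0.07739613, -0.70176949,  0.70415388, -0.07547674])}
```

View pics/side0.png

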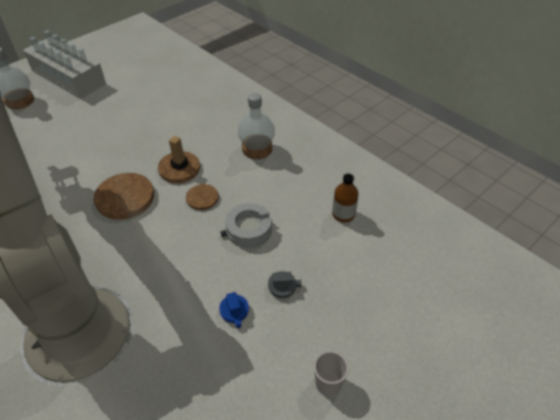

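View pics/top0.png

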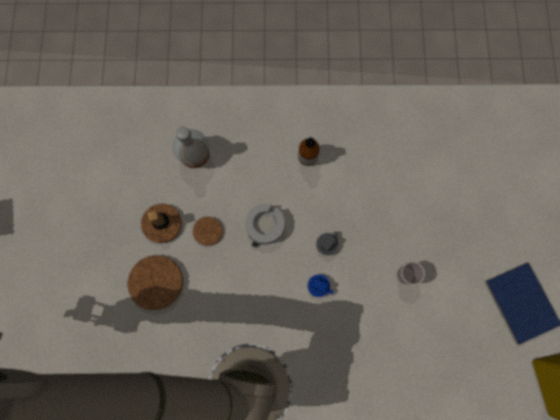

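The side view shows the holder at (249,224), the grey retainer at (283,284), the blue decoy at (234,308), the pusher on the middle pad at (178,155), and the bottle, beaker and flask. In the top view the holder is at (266,224), the retainer at (328,243) and the pusher pad at (161,222). Next I'll zoom in.

```bash
cat > h.py <<'E'
from rig import ctrl
import cv2,numpy as np
from scipy.spatial.transform import Rotation as R
def cam(n):
    c=ctrl.camera_info(n);f=210/np.tan(np.radians(c['fov_y']/2));q=c['rotation']
    return f,c['cx'],c['cy'],np.array(c['eye']),R.from_quat([q[1],q[2],q[3],q[0]]).as_matrix()
def cloud(n,d):
    f,cx,cy,e,M=cam(n);v,u=np.mgrid[0:d.shape[0],0:d.shape[1]].astype(float)
    P=np.stack([(u-cx)/f*d,(v-cy)/f*d,d],-1)
    return P@M.T+e
def ray(n,uv,z):
    f,cx,cy,e,M=cam(n);uv=np.atleast_2d(uv).astype(float)
    r=np.c_[(uv[:,0]-cx)/f,(uv[:,1]-cy)/f,np.ones(len(uv))]@M.T
    return e+r*((z-e[2])/r[:,2])[:,None]
def proj(n,P):
    f,cx,cy,e,M=cam(n);p=(np.atleast_2d(P)-e)@M
    return np.c_[f*p[:,0]/p[:,2]+cx,f*p[:,1]/p[:,2]+cy]
def load(n,k):
    z=np.load(f"pics/{n}{k}.npz");return z['p'],z['d']
def grab(n,k):
    p,d=ctrl.grab_frame(n);np.savez(f"pics/{n}{k}.npz",p=p,d=d);return p,d
def crop(p,c,w,h,s,name):
    x,y=int(c[0]-w/2),int(c[1]-h/2)
    im=cv2.resize(p[max(y,0):y+h,max(x,0):x+w,::-1],None,fx=s,fy=s,interpolation=cv2.INTER_CUBIC)
    im=np.clip(im.astype(float)*1.6,0,255).astype(np.uint8);cv2.imwrite(name,im)
E
python3 - <<'E'
from h import *
for n,cs in(("top",[(266,224),(328,243),(161,222)]),("side",[(249,224),(283,284),(178,155)])):
    p,d=load(n,0);C=cloud(n,d)
    ims=[]
    for i,c in enumerate(cs):
        crop(p,c,66,66,6,f"pics/c.png");ims.append(cv2.imread("pics/c.png"))
        x,y=c;sub=C[y-30:y+30,x-30:x+30]; print(n,c,C[y,x].round(),np.percentile(sub[...,2],[1,5,50,95,99]).round(1))
    cv2.imwrite(f"pics/crop_{n}.png",cv2.resize(np.hstack(ims),(798,266)))
    cv2.imwrite(f"pics/crop_{n}_ab.png",np.hstack(ims[:2]))
    cv2.imwrite(f"pics/crop_{n}_c.png",ims[2])
E
```

```text
top (266, 224) [498. -48.  24.] [-8.9 -6.5  1.2 45.9 49. ]
top (328, 243) [ 433. -243.   46.] [-9.  -6.9 -0.9 24.8 53.9]
top (161, 222) [499. 280.  58.] [ -8.6  -6.3   1.   40.1 119.6]
side (249, 224) [502. -44.  23.] [-4.5 -2.9  4.5 46.5 48.8]
side (283, 284) [ 428. -256.   37.] [-4.8 -3.3  0.7 49.3 55. ]
side (178, 155) [501. 274.  72.] [ -5.6  -3.5   1.9  86.6 120.5]
```

View pics/crop_top_ab.png

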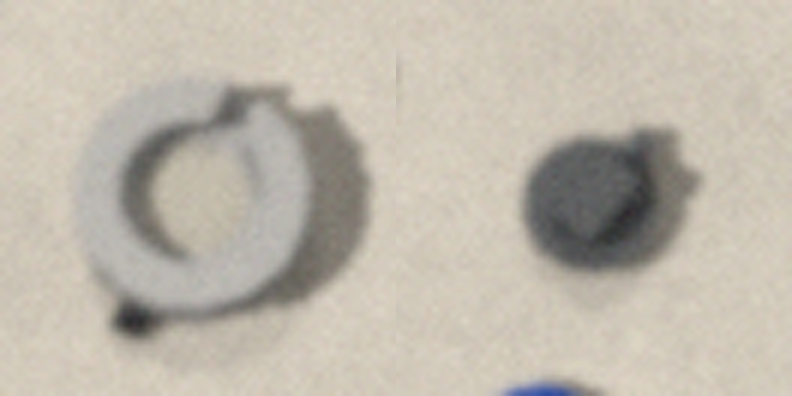

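View pics/crop_side_ab.png

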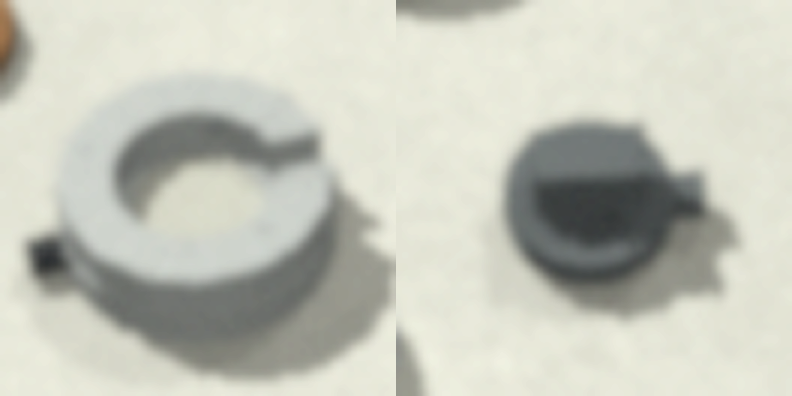

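View pics/crop_side_c.png

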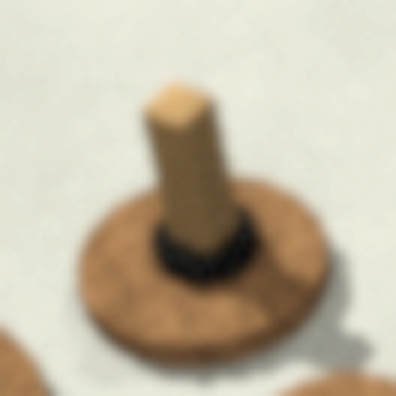

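View pics/crop_top_c.png

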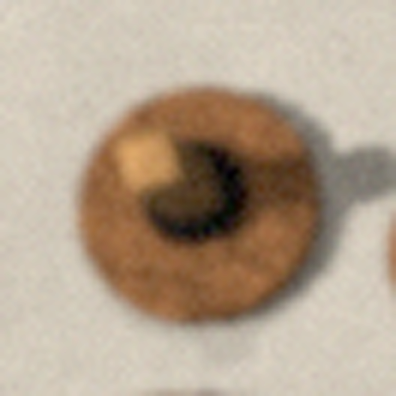

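The crops agree: the holder's keyway points away from the robot and to its right, with the stub opposite. The retainer's key also points that way, and the pusher stands upright near the centre of its pad. Now I'll measure them.

```bash
cat > m1.py <<'E'
from h import *
from scipy.optimize import least_squares
def circ(P,r0=None):
    c0=P.mean(0)
    if r0: 
        s=least_squares(lambda c:np.hypot(*(P-c).T)-r0,c0,loss='soft_l1');return s.x,r0,np.abs(s.fun).mean()
    s=least_squares(lambda c:np.hypot(*(P-c[:2]).T)-c[2],[*c0,50],loss='soft_l1');return s.x[:2],s.x[2],np.abs(s.fun).mean()
for n,c in(("top",(266,224)),("side",(249,224))):
    p,d=load(n,0);C=cloud(n,d)
    g=cv2.GaussianBlur(p,(3,3),0).astype(int)
    x,y=c; 
    m=np.zeros(d.shape,bool);m[y-28:y+28,x-32:x+32]=1
    hsv=cv2.cvtColor(p,cv2.COLOR_RGB2HSV)
    m&=(C[...,2]>38)&(C[...,2]<55)
    P=C[m];print(n,"rim pts",len(P),"z",np.median(P[:,2]).round(1))
    Q=ray(n,np.argwhere(m)[:,::-1],45)[:,:2]
    cc=Q.mean(0);
    for it in range(3):
        rr=np.hypot(*(Q-cc).T);cc,_,_=(lambda s:(s.x,0,0))(least_squares(lambda c:np.hypot(*(Q-c).T)-50.5,cc))
    print(" center annulus",cc.round(1),"r pct",np.percentile(rr,[2,50,98]).round(1))
    a=np.degrees(np.arctan2(*(Q-cc).T[::-1]))
    hcount,_=np.histogram(a,bins=36,range=(-180,180));print(hcount)
    for q in [(x,y),(x+20,y)]: pass
    print(p[y-22:y-5:4,x].tolist(),p[y,x].tolist())
E
python3 m1.py
python3 - <<'E'
from h import *
for n,cs in(("top",[(328,243),(161,222)]),("side",[(283,284),(178,155)])):
    p,d=load(n,0)
    for c in cs:
        x,y=c;print(n,c);print(cv2.cvtColor(p,cv2.COLOR_RGB2HSV)[y-14:y+16:3,x-14:x+24:3].tolist()) if 0 else None
E
```

```text
top rim pts 714 z 43.5
 center annulus [499.4 -45. ] r pct [37.3 51.3 62.3]
[26 21 22 19 22 21 20 23 19 23 22 20 21 19  6  0 17 22 20 22 20 21 21 21
 22 20 22 19 20 22 20 22 18 22 22 17]
[[127, 123, 115], [116, 113, 111], [107, 105, 102], [101, 98, 94], [119, 113, 104]] [122, 119, 109]
side rim pts 881 z 44.5
 center annulus [497.2 -48.6] r pct [35.5 51.7 64. ]
[26 27 29 27 23 31 30 30 27 28 26 25 24 27 11  1 24 23 25 25 26 28 24 26
 26 23 24 26 24 25 23 21 23 25 25 23]
[[142, 143, 135], [127, 131, 126], [87, 90, 86], [70, 72, 69], [111, 112, 103]] [136, 136, 126]
top (328, 243)
top (161, 222)
side (283, 284)
side (178, 155)
```

```bash
cat > m2.py <<'E'
from h import *
import sys
k=sys.argv[1] if len(sys.argv)>1 else 0
for n,c in(("top",(328,243)),("side",(283,284))):
    p,d=load(n,k);C=cloud(n,d);x,y=c
    w=np.zeros(d.shape,bool);w[y-22:y+22,x-24:x+28]=1
    hsv=cv2.cvtColor(cv2.GaussianBlur(p,(3,3),0),cv2.COLOR_RGB2HSV)
    dark=w&(p.max(-1)<95)
    Z=C[...,2]
    m=(w&(Z>44)&(Z<62)).astype(np.uint8)
    nb,l,st,ce=cv2.connectedComponentsWithStats(m);b=l==1+np.argmax(st[1:,4])
    Q=ray(n,np.argwhere(b)[:,::-1],53)[:,:2].astype(np.float32)
    r=cv2.minAreaRect(Q);u,s,vt=np.linalg.svd(Q-Q.mean(0),full_matrices=False)
    print(n,"block",len(Q),"mean",Q.mean(0).round(1),"rect",r,"pca",np.degrees(np.arctan2(vt[0,1],vt[0,0])).round(1),(s/np.sqrt(len(Q))*np.sqrt(12)).round(1),"z",np.median(Z[b]).round(1))
    m=w&(Z>14)&(Z<60);P=C[m][:,:2]
    # key: body points with r>38
    m=w&(Z>10)
    Q=ray(n,np.argwhere(m)[:,::-1],23)[:,:2]
    disc=w&(Z>14)&(Z<32); D=C[disc]
    cc=Q.mean(0);print(" disc pts",len(D),np.median(D,0).round(1))
    bc=r[0]; rr=np.hypot(*(C[disc][:,:2]-Q.mean(0)).T)
    f=C[disc][:,:2]; bm=ray(n,np.argwhere(b)[:,::-1],53)[:,:2].mean(0)
    far=f[np.hypot(*(f-bm).T)>40]; print(" key",len(far),far.mean(0).round(1),np.degrees(np.arctan2(*(far.mean(0)-bm)[::-1])).round(1))
E
python3 m2.py
```

```text
top block 123 mean [ 434.8 -243.1] rect ((434.8862609863281, -243.16769409179688), (25.586076736450195, 46.858463287353516), 50.632354736328125) pca 141.0 [47.  25.9] z 51.1
 disc pts 285 [ 436.2 -242.8   21.7]
 key 12 [ 469.8 -271.9] -39.5
side block 197 mean [ 432.2 -248.1] rect ((431.8198547363281, -248.68487548828125), (32.088462829589844, 44.16325759887695), 46.942203521728516) pca 143.0 [45.6 31. ] z 52.5
 disc pts 371 [ 424.3 -261.6   22.8]
 key 22 [ 467.5 -274.9] -37.2
```

```bash
cat > m3.py <<'E'
from h import *
for n,c in(("top",(161,222)),("side",(178,155))):
    p,d=load(n,0);C=cloud(n,d);x,y=c;Z=C[...,2]
    w=np.zeros(d.shape,bool);w[y-40:y+40,x-35:x+35]=1
    hsv=cv2.cvtColor(p,cv2.COLOR_RGB2HSV)
    b=w&(Z>108)&(Z<132)
    if n=="side": b&=p.max(-1)>150 if (p[b].max(-1)>150).sum()>20 else True
    Q=ray(n,np.argwhere(b)[:,::-1],120)[:,:2].astype(np.float32)
    print(n,"shaft top",len(Q),Q.mean(0).round(1),cv2.minAreaRect(Q),"z",np.median(Z[b]).round(1), "mean rgb",p[b].mean(0))
    s=w&(Z>45)&(Z<115);print(" shaft axis pts",len(C[s]),)
    for lo,hi in((40,60),(60,80),(80,100),(100,115)):
        t=w&(Z>lo)&(Z<hi);print("  ",lo,C[t].mean(0).round(1),t.sum())
    # foot black
    k=w&(p.max(-1)<45)&(Z>14);print(" black foot",k.sum(),C[k].mean(0).round(1) if k.sum() else '')
    pad=w&(hsv[...,1]>85)&(Z>8)&(Z<32)
    nb,l,st,ce=cv2.connectedComponentsWithStats(pad.astype(np.uint8));i=1+np.argmax(st[1:,4])
    cn=max(cv2.findContours((l==i).astype(np.uint8),cv2.RETR_EXTERNAL,cv2.CHAIN_APPROX_NONE)[0],key=cv2.contourArea)[:,0]
    G=ray(n,cn,20)[:,:2].astype(np.float32);print(" pad",cv2.minEnclosingCircle(G),cv2.fitEllipse(G))
E
python3 m3.py
```

```text
top shaft top 92 [509.4 289.2] ((509.2428894042969, 289.1183776855469), (28.670270919799805, 29.236515045166016), 14.291584968566895) z 117.2 mean rgb [110.08695652  81.89130435  51.2826087 ]
 shaft axis pts 98
   40 [503.8 282.7  50.7] 22
   60 [505.9 282.5  69.5] 22
   80 [503.4 282.2  89.7] 24
   100 [506.1 287.7 109.7] 32
 black foot 135 [504.7 280.2  35.2]
 pad ((502.828125, 290.4364929199219), 65.0234603881836) ((503.9794616699219, 290.33929443359375), (123.52974700927734, 126.78132629394531), 157.1850128173828)
side shaft top 90 [505.1 282.6] ((505.0215148925781, 280.89190673828125), (37.6973991394043, 36.577266693115234), 19.707735061645508) z 118.1 mean rgb [107.88888889  89.93333333  64.64444444]
 shaft axis pts 225
   40 [503.3 281.   49.8] 66
   60 [504.2 280.4  70.6] 61
   80 [503.8 280.7  90.1] 64
   100 [504.5 281.5 107.3] 52
 black foot 114 [501.  275.6  32.8]
 pad ((499.69793701171875, 283.28485107421875), 68.27009582519531) ((499.16876220703125, 281.1141662597656), (119.42494201660156, 128.8039093017578), 153.47877502441406)
```

```bash
cat > g.py <<'E'
from h import *
import sys
def go(pos,jaw,st=None):
    s=st or ctrl.observe();q=s['tcp_rot'];M=R.from_quat([q[1],q[2],q[3],q[0]])
    # choose jaw mod 180 nearest
    m=M.as_matrix();cur=np.degrees(np.arctan2(m[1,1],m[0,1]))
    j=cur+((jaw-cur+90)%180-90);a=np.radians(j)
    y=np.array([np.cos(a),np.sin(a),0]);z=np.array([0,0,-1.]);x=np.cross(y,z)
    T=R.from_matrix(np.c_[x,y,z])
    d=m.T@(np.array(pos)-s['tcp_pos']);rv=np.degrees((M.inv()*T).as_rotvec())
    print("t",round(s['time_s'],2),"tcp",s['tcp_pos'].round(1),"jaw",round(cur,1),"F",s['wrist_force'].round(1),"w",round(s['gripper_width'],1),"q",s['qpos'].round(2))
    print("shift",d.round(1),"rot",rv.round(1))
if __name__=="__main__":
    v=list(map(float,sys.argv[1:]));go(v[:3],v[3])
E
python3 g.py 490 300 280 50.7; python3 - <<'E'
from h import *
for nm,t,s,z in(("flask",(190,150),(256,130),100),("bottle",(309,150),(345,198),75),("beaker",(412,273),(331,372),45)): print(nm,ray("top",t,z).round(),ray("side",s,z).round())
E
```

```text
t 0.1 tcp [178.4 702.3 217.9] jaw 75.8 F [0.1 0.4 0.6] w 92.7 q [-1.4   0.6  -0.    1.6   0.    0.94 -0.08]
shift [-401.  -313.3  -61.7] rot [-0.1  0.  25.1]
flask [[722. 190. 100.]] [[725. 173. 100.]]
bottle [[ 729. -187.   75.]] [[ 726. -191.   75.]]
beaker [[ 339. -500.   45.]] [[ 344. -491.   45.]]
```

play_rows:
  series:
    - [-1, -400, -313, -62, 0, 0, 25]
    - [-1, -400, -313, -62, 0, 0, 25]
    - [-1, -400, -313, -62, 0, 0, 25]
    - [-1, -400, -313, -62, 0, 0, 25]
    - [-1, -400, -313, -62, 0, 0, 25]
    - [-1, -400, -313, -62, 0, 0, 25]
    - [-1, -400, -313, -62, 0, 0, 25]
    - [-1, -400, -313, -62, 0, 0, 25]
    - [-1, -400, -313, -62, 0, 0, 25]
    - [-1, -400, -313, -62, 0, 0, 25]

```text
time_s: 0.93
tcp_pos: [432.2, 373.5, 269.2]
tcp_rot: [-0.0, 0.336, 0.942, -0.0]
wrist_force: [0.8, 0.3, -0.1]
gripper_width: 93.2
```

```bash
python3 g.py 500 -40 240 50.7
```

```text
t 0.93 tcp [432.2 373.5 269.2] jaw 50.8 F [ 0.8  0.3 -0.1] w 93.2 q [-0.92  0.36  0.15  1.91 -0.07  0.88  0.15]
shift [-314.1 -277.4   29.3] rot [-0.  -0.   0.1]
```

play_rows:
  series:
    - [-1, -314, -277, 29, 0, 0, 0]
    - [-1, -314, -277, 29, 0, 0, 0]
    - [-1, -314, -277, 29, 0, 0, 0]
    - [-1, -314, -277, 29, 0, 0, 0]
    - [-1, -314, -277, 29, 0, 0, 0]
    - [-1, -314, -277, 29, 0, 0, 0]
    - [-1, -314, -277, 29, 0, 0, 0]
    - [-1, -314, -277, 29, 0, 0, 0]
    - [-1, -314, -277, 29, 0, 0, 0]
    - [-1, -314, -277, 29, 0, 0, 0]

```text
time_s: 1.77
tcp_pos: [498.6, -36.7, 240.2]
tcp_rot: [-0.0, 0.336, 0.942, 0.0]
wrist_force: [0.2, 0.8, -0.6]
gripper_width: 93.1
```

```bash
python3 g.py 434 -245 120 50.7
```

```text
t 1.77 tcp [498.6 -36.7 240.2] jaw 50.8 F [ 0.2  0.8 -0.6] w 93.1 q [-0.24  0.31  0.26  2.09 -0.11  0.75  0.98]
shift [ -81.7 -202.2  120.2] rot [ 0.  -0.   0.1]
```

play_rows:
  series:
    - [-1, -82, -202, 120, 0, 0, 0]
    - [-1, -82, -202, 120, 0, 0, 0]
    - [-1, -82, -202, 120, 0, 0, 0]
    - [-1, -82, -202, 120, 0, 0, 0]
    - [-1, -82, -202, 120, 0, 0, 0]
    - [-1, -82, -202, 120, 0, 0, 0]
    - [-1, -82, -202, 120, 0, 0, 0]
    - [-1, -82, -202, 120, 0, 0, 0]
    - [-1, -82, -202, 120, 0, 0, 0]
    - [-1, -82, -202, 120, 0, 0, 0]

```text
time_s: 2.6
tcp_pos: [435.3, -241.8, 120.7]
tcp_rot: [0.0, 0.335, 0.942, 0.0]
wrist_force: [0.7, -0.4, -0.0]
gripper_width: 92.7
```

```bash
python3 g.py 434 -245 26 50.7; python3 - <<'E'
from h import *
P=[]
for n in("side","top"):
    p,d=grab(n,1);u=proj(n,[434,-245,60])[0];crop(p,u,66,66,6,"pics/c.png");P.append(cv2.imread("pics/c.png"))
cv2.imwrite("pics/g1.png",np.hstack(P))
E
```

```text
t 2.6 tcp [ 435.3 -241.8  120.7] jaw 50.9 F [ 0.7 -0.4 -0. ] w 92.7 q [ 0.26  0.49  0.18  2.21 -0.2   0.46  1.49]
shift [-0.9 -3.3 94.7] rot [0.  0.  0.2]
```

View pics/g1.png

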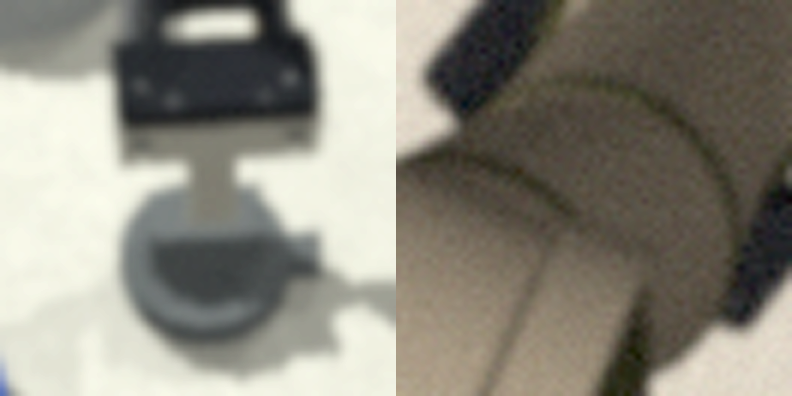

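The side crop shows the finger at column 213, over a grip block that spans columns 150 to 275. It's centred, so I'll go down.

play_rows:
  series:
    - [-1, -1, -3, 30, 0, 0, 0]
    - [-1, -1, -3, 55, 0, 0, 0]
    - [-1, -1, -3, 75, 0, 0, 0]
    - [-1, -1, -3, 86, 0, 0, 0]
    - [-1, -1, -3, 92, 0, 0, 0]
    - [-1, -1, -3, 94, 0, 0, 0]
    - [-1, -1, -3, 94, 0, 0, 0]
    - [-1, -1, -3, 94, 0, 0, 0]
    - [-1, -1, -3, 94, 0, 0, 0]
    - [-1, -1, -3, 94, 0, 0, 0]

```text
time_s: 3.53
tcp_pos: [433.9, -246.1, 27.1]
tcp_rot: [0.001, 0.336, 0.942, -0.0]
wrist_force: [0.6, -0.8, 0.3]
gripper_width: 93.1
```

```bash
python3 g.py 434 -245 26 50.7; python3 - <<'E'
from h import *
P=[]
for n in("side",):
    p,d=grab(n,2);u=proj(n,[434,-245,60])[0];crop(p,u,66,66,8,"pics/g2.png")
E
```

```text
t 3.53 tcp [ 433.9 -246.1   27.1] jaw 50.8 F [ 0.6 -0.8  0.3] w 93.1 q [ 0.34  0.66  0.09  2.26 -0.25  0.23  1.54]
shift [0.6 0.9 1.1] rot [0.  0.1 0.1]
```

View pics/g2.png

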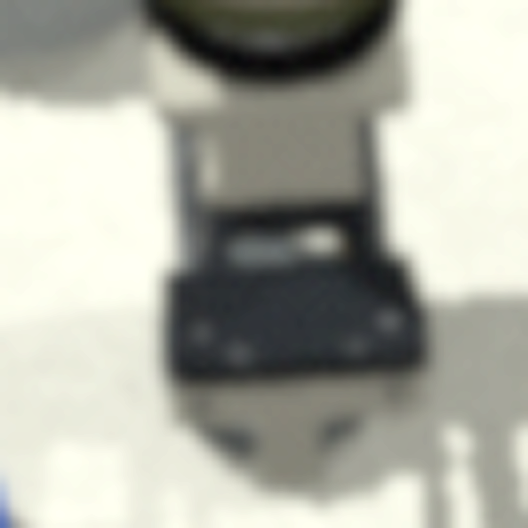

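play_rows:
  series:
    - [1, 0, 0, 0.5, 0, 0, 0]
    - [1, 0, 0, 0.5, 0, 0, 0]
    - [1, 0, 0, 0.5, 0, 0, 0]
    - [1, 0, 0, 0.5, 0, 0, 0]
    - [1, 0, 0, 0.5, 0, 0, 0]
    - [1, 0, 0, 0.5, 0, 0, 0]
    - [1, 0, 0, 0.5, 0, 0, 0]
    - [1, 0, 0, 0.5, 0, 0, 0]
    - [1, 0, 0, 0.5, 0, 0, 0]
    - [1, 0, 0, 0.5, 0, 0, 0]

```text
time_s: 4.42
tcp_pos: [433.4, -246.0, 25.8]
tcp_rot: [0.0, 0.336, 0.942, 0.0]
wrist_force: [-0.2, 0.2, 0.6]
gripper_width: 30.8
```

```bash
python3 g.py 434 -245 130 62.4
```

```text
t 4.42 tcp [ 433.4 -246.    25.8] jaw 50.7 F [-0.2  0.2  0.6] w 30.8 q [ 0.34  0.66  0.09  2.26 -0.25  0.23  1.54]
shift [   0.2    1.2 -104.2] rot [  0.   -0.  -11.7]
```

play_rows:
  series:
    - [1, 0, 0, 0, 0, 0, 0]
    - [1, 0, 0, 0, 0, 0, 0]
    - [1, 0, 0, 0, 0, 0, 0]
    - [1, 0, 0, 0, 0, 0, 0]
    - [1, 0, 0, -8, 0, 0, 0]
    - [1, 0, 0, -25, 0, 0, 0]
    - [1, 0, 0, -50, 0, 0, 0]
    - [1, 0, 0, -80, 0, 0, -5]
    - [1, 0, 0, -104, 0, 0, -12]
    - [1, 0, 0, -104, 0, 0, -12]

```text
time_s: 5.25
tcp_pos: [434.6, -247.1, 134.1]
tcp_rot: [0.003, 0.233, 0.973, -0.001]
wrist_force: [1.0, -0.9, -2.5]
gripper_width: 25.6
```

```bash
python3 g.py 470 -130 130 62.4
```

```text
t 5.25 tcp [ 434.6 -247.1  134.1] jaw 63.1 F [ 1.  -0.9 -2.5] w 25.6 q [ 0.31  0.46  0.13  2.2  -0.13  0.48  1.64]
shift [ 21.4 120.4   3.9] rot [-0.   0.3  0.7]
```

play_rows:
  series:
    - [1, 10, 100, 10, 0, 0, -0.5]
    - [1, 10, 100, 10, 0, 0, -0.5]
    - [1, 10, 100, 10, 0, 0, -0.5]
    - [1, 10, 100, 10, 0, 0, -0.5]
    - [1, 10, 100, 10, 0, 0, -0.5]
    - [1, 10, 100, 10, 0, 0, -0.5]
    - [1, 10, 100, 10, 0, 0, -0.5]
    - [1, 10, 100, 10, 0, 0, -0.5]
    - [1, 10, 100, 10, 0, 0, -0.5]
    - [1, 10, 100, 10, 0, 0, -0.5]

```text
time_s: 6.08
tcp_pos: [470.1, -153.3, 119.9]
tcp_rot: [0.0, 0.232, 0.973, -0.0]
wrist_force: [0.4, -0.4, -1.2]
gripper_width: 26.1
```

```bash
python3 g.py 498.3 -46.8 120 62.4; python3 - <<'E'
from h import *
s=ctrl.observe()['tcp_pos'];P=[]
for n in("side","top"):
    p,d=grab(n,3);u=proj(n,s)[0];print(n,u);crop(p,u,66,66,6,"pics/c.png");P.append(cv2.imread("pics/c.png"))
cv2.imwrite("pics/g3.png",np.hstack(P))
E
```

```text
t 6.08 tcp [ 470.1 -153.3  119.9] jaw 63.2 F [ 0.4 -0.4 -1.2] w 26.1 q [ 0.1   0.48  0.14  2.22 -0.15  0.45  1.46]
shift [ 2.290e+01  1.077e+02 -1.000e-01] rot [-0.   0.   0.8]
side [266.47488772 229.79441424]
top [300.10981366 227.49752131]
```

View pics/g3.png

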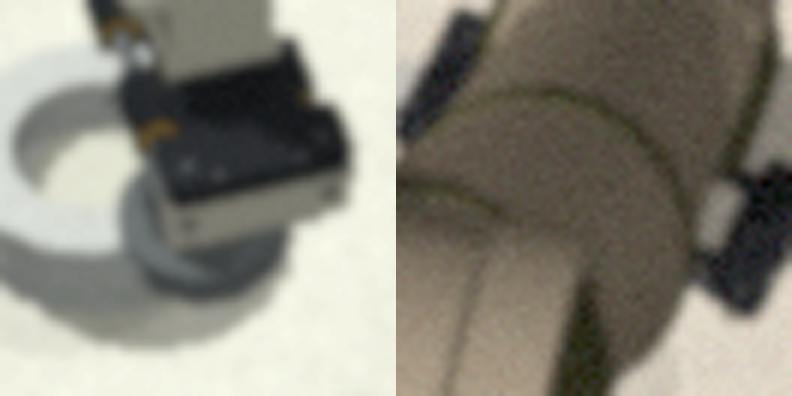

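```bash
python3 - <<'E'
from h import *
from scipy.optimize import least_squares
s=ctrl.observe()['tcp_pos']
p,d=load("side",3);C=cloud("side",d);Z=C[...,2]
r=np.hypot(C[...,0]-s[0],C[...,1]-s[1])
zt=s[2]-26+23
for lo,hi in((zt-16,zt-4),(zt-13,zt-2),(zt-4,zt+4)):
    m=(Z>lo)&(Z<hi)&(r<60);P=C[m]
    g=p[m].astype(int);print(lo,hi,m.sum(),"rgb",np.median(g,0))
    f=least_squares(lambda c:np.hypot(*(P[:,:2]-c).T)-36,s[:2],loss='soft_l1',f_scale=2)
    print(" centre",f.x.round(1),"rel",(f.x-s[:2]).round(1),"res",np.std(f.fun).round(1))
# contour lower arc: dark pixels
w=(r<75)&(Z>85)&(Z<125)
m=w.astype(np.uint8);u=proj("side",s)[0]
cn=max(cv2.findContours(m,cv2.RETR_EXTERNAL,cv2.CHAIN_APPROX_NONE)[0],key=cv2.contourArea)[:,0]
for z in(zt,):
    G=ray("side",cn,z)[:,:2]
    print(cn.min(0),cn.max(0))
far=C[(Z>95)&(Z<122)&(r>38)&(r<60)];print("key pts",len(far),(far.mean(0)-s).round(1) if len(far) else '')
E
```

```text
100.88946553752392 112.88946553752392 91 rgb [57. 59. 55.]
 centre [ 471.  -153.3] rel [ 0.8 -0.4] res 3.0
103.88946553752392 114.88946553752392 91 rgb [54. 57. 55.]
 centre [ 471.8 -153.8] rel [ 1.6 -0.9] res 4.0
112.88946553752392 120.88946553752392 190 rgb [55.  58.  56.5]
 centre [ 476.  -151.7] rel [5.8 1.2] res 4.9
[253 224] [284 246]
key pts 26 [ -7.6 -31.   -8.5]
```

play_rows:
  series:
    - [1, 12, 54, 0, 0, 0, 0.8]
    - [1, 22, 106, 0, 0, 0, 0.8]
    - [1, 22, 107, 0, 0, 0, 0.8]
    - [1, 22, 107, 0, 0, 0, 0.8]
    - [1, 22, 107, 10, 0, 0, 0.8]
    - [1, 22, 107, 20, 0, 0, 0.8]
    - [1, 22, 107, 28, 0, 0, 0.8]
    - [1, 22, 107, 35, 0, 0, 0.8]
    - [1, 22, 107, 35, 0, 0, 0.8]
    - [1, 22, 107, 35, 0, 0, 0.8]

```text
time_s: 7.02
tcp_pos: [498.2, -48.0, 84.1]
tcp_rot: [-0.001, 0.239, 0.971, -0.0]
wrist_force: [-0.4, 0.2, -2.1]
gripper_width: 25.6
```

```bash
python3 g.py 497.5 -47.3 60 62.4; python3 - <<'E'
from h import *
s=ctrl.observe()['tcp_pos'];P=[]
p,d=grab("side",4);u=proj("side",[498,-47,45])[0];crop(p,u,66,66,8,"pics/g4.png")
C=cloud("side",d);Z=C[...,2]
zt=s[2]-26+23;r=np.hypot(C[...,0]-s[0],C[...,1]-s[1])
from scipy.optimize import least_squares
m=(Z>zt-13)&(Z<zt-4)&(r<45)&(p.max(-1)<85);P=C[m]
f=least_squares(lambda c:np.hypot(*(P[:,:2]-c).T)-36,s[:2],loss='soft_l1',f_scale=2);print(m.sum(),(f.x-s[:2]).round(1))
m=(Z>38)&(Z<51)&(r<72)&(r>30)&(p.min(-1)>95)
Q=ray("side",np.argwhere(m)[:,::-1],45)[:,:2];print("rim",len(Q),Q.mean(0))
E
```

```text
t 7.02 tcp [498.2 -48.   84.1] jaw 62.4 F [-0.4  0.2 -2.1] w 25.6 q [-0.12  0.55  0.14  2.23 -0.2   0.37  1.28]
shift [ 0.9  0.3 24.1] rot [-0.1 -0.1 -0. ]
57 [0.8 0.4]
rim 335 [463.44712386 -40.61058317]
```

View pics/g4.png

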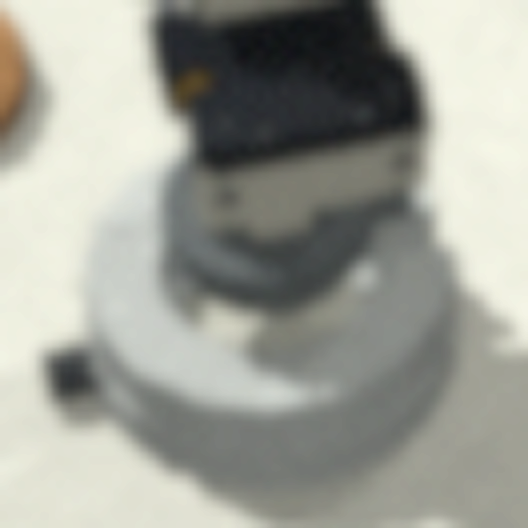

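play_rows:
  series:
    - [1, 1, -0.8, 5, 0, 0, 0]
    - [1, 1, -0.8, 10, 0, 0, 0]
    - [1, 1, -0.8, 14, 0, 0, 0]
    - [1, 1, -0.8, 16, 0, 0, 0]
    - [1, 1, -0.8, 18, 0, 0, 0]
    - [1, 1, -0.8, 19, 0, 0, 0]
    - [1, 1, -0.8, 20, 0, 0, 0]
    - [1, 1, -0.8, 21, 0, 0, 0]
    - [1, 1, -0.8, 22, 0, 0, 0]
    - [1, 1, -0.8, 22, 0, 0, 0]

```text
time_s: 7.9
tcp_pos: [498.4, -46.6, 63.1]
tcp_rot: [0.001, 0.238, 0.971, 0.0]
wrist_force: [3.0, 4.7, 1.8]
gripper_width: 25.8
```

```bash
python3 g.py 496.9 -48.4 60 62.4; python3 - <<'E'
from h import *
print(ctrl.observe()['ft_torque'])
p,d=grab("side",5);u=proj("side",[498,-47,45])[0];crop(p,u,66,66,8,"pics/g5.png")
E
```

```text
t 7.9 tcp [498.4 -46.6  63.1] jaw 62.5 F [3.  4.7 1.8] w 25.8 q [-0.1   0.59  0.12  2.24 -0.21  0.32  1.29]
shift [ 0.5 -2.3  3.1] rot [0.1 0.1 0.1]
[ 1.06826202 -0.44151471  0.03500367]
```

View pics/g5.png

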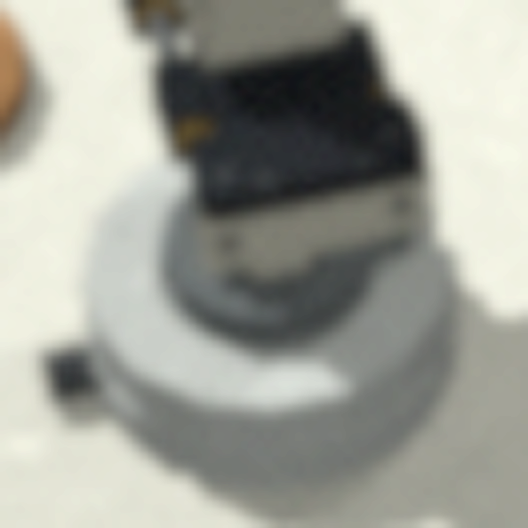

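The key is in the keyway (TCP at 63.1, below the 67 it would show with the key on the rim), and the wall is pushing +x and +y. I'll ease over that way and lower a little further.

play_rows:
  series:
    - [1, 0, 1, 0, 0, 0, 0]
    - [1, 0, 2, 0, 0, 0, 0]
    - [1, 0, 2, 1, 0, 0, 0]
    - [1, 0, 2, 2, 0, 0, 0]
    - [1, 0, 2, 3, 0, 0, 0]
    - [1, 0, 2, 3, 0, 0, 0]
    - [1, 0, 2, 3, 0, 0, 0]
    - [1, 0, 2, 3, 0, 0, 0]
    - [1, 0, 2, 3, 0, 0, 0]
    - [1, 0, 2, 3, 0, 0, 0]

```text
time_s: 8.78
tcp_pos: [498.6, -45.5, 59.8]
tcp_rot: [0.0, 0.238, 0.971, 0.0]
wrist_force: [1.8, 2.7, -1.5]
gripper_width: 25.5
```

```bash
python3 g.py 496.9 -48.4 60 62.4
```

```text
t 8.78 tcp [498.6 -45.5  59.8] jaw 62.5 F [ 1.8  2.7 -1.5] w 25.5 q [-0.1   0.6   0.12  2.24 -0.22  0.31  1.29]
shift [ 0.2 -3.4 -0.2] rot [0.  0.  0.1]
```

play_rows:
  series:
    - [1, 0, 0.7, 0.3, 0, 0, 0]
    - [1, 0, 1, 0.6, 0, 0, 0]
    - [1, 0, 1, 1, 0, 0, 0]
    - [1, 0, 1, 1, 0, 0, 0]
    - [1, 0, 1, 1, 0, 0, 0]
    - [1, 0, 1, 1, 0, 0, 0]
    - [1, 0, 1, 1, 0, 0, 0]
    - [1, 0, 1, 1, 0, 0, 0]
    - [1, 0, 1, 1, 0, 0, 0]
    - [1, 0, 1, 1, 0, 0, 0]

```text
time_s: 9.62
tcp_pos: [499.0, -44.8, 58.9]
tcp_rot: [0.0, 0.238, 0.971, -0.0]
wrist_force: [0.9, -0.0, 4.1]
gripper_width: 26.0
```

```bash
python3 g.py 496.9 -48.4 60 62.4
```

```text
t 9.62 tcp [499.  -44.8  58.9] jaw 62.4 F [ 0.9 -0.   4.1] w 26.0 q [-0.1   0.6   0.12  2.24 -0.22  0.31  1.29]
shift [ 0.2 -4.2 -1.1] rot [-0.  0.  0.]
```

It's resting on the balls (Fz 4 N), so I'll release it and rise.

play_rows:
  series:
    - [-1, 0, 0, -0.5, 0, 0, 0]
    - [-1, 0, 0, -0.5, 0, 0, 0]
    - [-1, 0, 0, -0.5, 0, 0, 0]
    - [-1, 0, 0, -0.5, 0, 0, 0]
    - [-1, 0, 0, -0.5, 0, 0, 0]
    - [-1, 0, 0, -10, 0, 0, 0]
    - [-1, 0, 0, -40, 0, 0, 0]
    - [-1, 0, 0, -80, 0, 0, 0]
    - [-1, 0, 0, -120, 0, 0, 0]
    - [-1, 0, 0, -150, 0, 0, 0]

```text
time_s: 10.45
tcp_pos: [498.9, -45.0, 212.2]
tcp_rot: [0.001, 0.238, 0.971, 0.0]
wrist_force: [0.3, -0.5, -0.4]
gripper_width: 88.1
```

```bash
python3 g.py 509 289 210 14.3
```

```text
t 10.45 tcp [498.9 -45.  212.2] jaw 62.4 F [ 0.3 -0.5 -0.4] w 88.1 q [-0.21  0.35  0.24  2.12 -0.13  0.68  1.21]
shift [145.7 300.7   2.2] rot [ 0.1  0.1 48.1]
```

play_rows:
  series:
    - [-1, 146, 301, 2, 0, 0, -42]
    - [-1, 146, 301, 2, 0, 0, -42]
    - [-1, 146, 301, 2, 0, 0, -42]
    - [-1, 146, 301, 2, 0, 0, -42]
    - [-1, 146, 301, 2, 0, 0, -42]
    - [-1, 146, 301, 2, 0, 0, -42]
    - [-1, 146, 301, 2, 0, 0, -42]
    - [-1, 146, 301, 2, 0, 0, -42]
    - [-1, 146, 301, 2, 0, 0, -42]
    - [-1, 146, 301, 2, 0, 0, -42]

```text
time_s: 11.28
tcp_pos: [507.9, 292.5, 207.1]
tcp_rot: [-0.0, -0.128, 0.992, 0.0]
wrist_force: [-0.2, -0.0, 0.0]
gripper_width: 92.9
```

```bash
python3 g.py 509 289 70 104.3; python3 - <<'E'
from h import *
P=[]
for n in("side","top"):
    p,d=grab(n,6);u=proj(n,[499,-45,50])[0];crop(p,u,66,66,6,"pics/c.png");P.append(cv2.imread("pics/c.png"))
    C=cloud(n,d);Z=C[...,2];r=np.hypot(C[...,0]-499,C[...,1]+45)
    b=(r<45)&(Z>78)&(Z<100);Q=ray(n,np.argwhere(b)[:,::-1],87)[:,:2].astype(np.float32);print(n,len(Q),cv2.minAreaRect(Q),"blockz",np.median(Z[b]))
    t=(r<34)&(Z<72)&(Z>40)&(p.max(-1)<80);print(" disc top z",np.median(Z[t]),t.sum())
    cv2.imwrite(f"pics/full{n}6.png",p[:,:,::-1])
cv2.imwrite("pics/g6.png",np.hstack(P))
E
```

```text
t 11.28 tcp [507.9 292.5 207.1] jaw 104.7 F [-0.2 -0.   0. ] w 92.9 q [-0.63  0.45  0.01  1.94 -0.01  0.76  1.21]
shift [ -0.2  -3.7 137.1] rot [0.  0.  0.4]
side 158 ((495.6725769042969, -50.430965423583984), (32.61107635498047, 46.20103454589844), 61.48271179199219) blockz 85.94346590787313
 disc top z 56.760882694876955 243
top 128 ((499.3941650390625, -45.2967643737793), (26.66419219970703, 46.28532791137695), 61.77863693237305) blockz 84.16940597480334
 disc top z 54.58847366072018 229
```

View pics/g6.png

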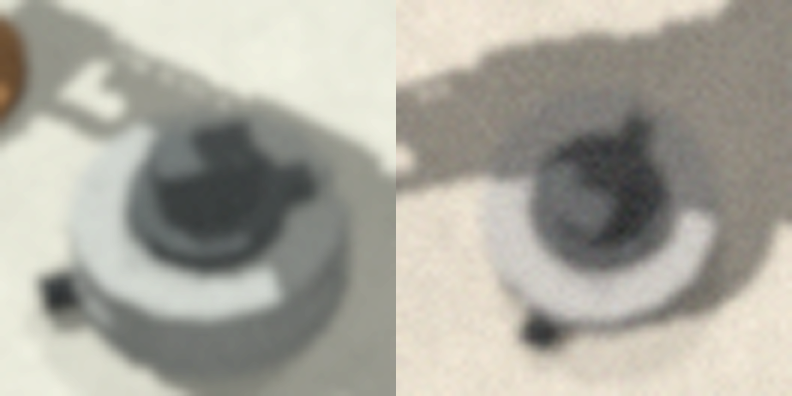

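View pics/fullside6.png

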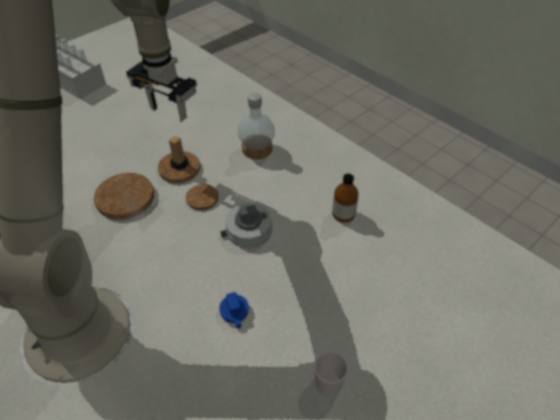

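The retainer sits at the right yaw (-28°) with its disc top about 57 and its key in the slot, at top-view crop pixel (600,200). Next is the pusher.

play_rows:
  series:
    - [-1, 0, -3.5, 35, 0, 0, 0.4]
    - [-1, 0, -3.5, 70, 0, 0, 0.4]
    - [-1, 0, -3.5, 100, 0, 0, 0.4]
    - [-1, 0, -3.5, 122, 0, 0, 0.4]
    - [-1, 0, -3.5, 134, 0, 0, 0.4]
    - [-1, 0, -3.5, 137, 0, 0, 0.4]
    - [-1, 0, -3.5, 137, 0, 0, 0.4]
    - [-1, 0, -3.5, 137, 0, 0, 0.4]
    - [-1, 0, -3.5, 137, 0, 0, 0.4]
    - [-1, 0, -3.5, 137, 0, 0, 0.4]

```text
time_s: 12.22
tcp_pos: [510.3, 286.6, 71.3]
tcp_rot: [0.001, -0.122, 0.993, 0.0]
wrist_force: [-0.6, -0.7, 1.3]
gripper_width: 92.8
```

```bash
python3 g.py 509 289 70 104.3; python3 - <<'E'
from h import *
p,d=grab("side",7);u=proj("side",[509,289,90])[0];crop(p,u,66,66,8,"pics/g7.png")
E
```

```text
t 12.22 tcp [510.3 286.6  71.3] jaw 104.0 F [-0.6 -0.7  1.3] w 92.8 q [-0.61  0.63  0.    2.04 -0.    0.47  1.21]
shift [0.7 2.6 1.3] rot [ 0.   0.1 -0.3]
```

View pics/g7.png

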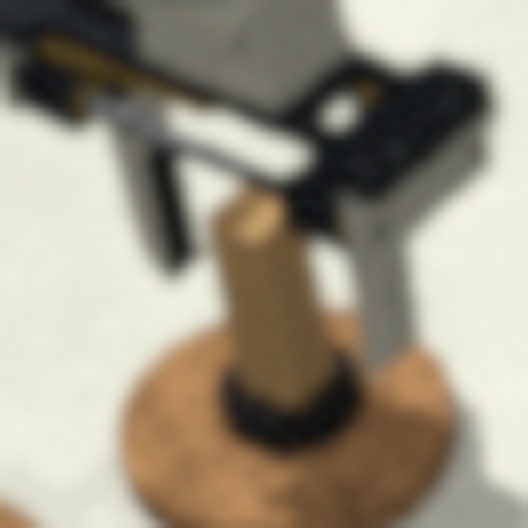

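play_rows:
  series:
    - [-1, 0.5, 2.5, 1, 0, 0, 0]
    - [0.4, 0.5, 2.5, 1, 0, 0, 0]
    - [0.6, 0.5, 2.5, 1, 0, 0, 0]
    - [1, 0.5, 2.5, 1, 0, 0, 0]
    - [1, 0.5, 2.5, 1, 0, 0, 0]
    - [1, 0.5, 2.5, 1, 0, 0, 0]
    - [1, 0.5, 2.5, 1, 0, 0, 0]
    - [1, 0.5, 2.5, 1, 0, 0, 0]
    - [1, 0.5, 2.5, 1, 0, 0, 0]
    - [1, 0.5, 2.5, 1, 0, 0, 0]

```text
time_s: 13.1
tcp_pos: [508.6, 288.6, 68.8]
tcp_rot: [0.0, -0.122, 0.993, -0.0]
wrist_force: [-0.8, 0.3, -0.2]
gripper_width: 37.5
```

play_rows:
  series:
    - [1, 0, 0, 0, 0, 0, 0]
    - [1, 0, 0, 0, 0, 0, 0]
    - [1, 0, 0, 0, 0, 0, 0]
    - [1, 0, 0, 0, 0, 0, 0]
    - [1, 0, 0, 0, 0, 0, 0]
    - [1, 0, 0, 0, 0, 0, 0]
    - [1, 0, 0, 0, 0, 0, 0]
    - [1, 0, 0, 0, 0, 0, 0]
    - [1, 0, 0, 0, 0, 0, 0]
    - [1, 0, 0, 0, 0, 0, 0]

```text
time_s: 13.93
tcp_pos: [508.5, 288.6, 68.8]
tcp_rot: [0.0, -0.122, 0.992, -0.0]
wrist_force: [0.9, 0.0, -0.2]
gripper_width: 28.2
```

```bash
python3 g.py 509 289 150 104.3
```

```text
t 13.93 tcp [508.5 288.6  68.8] jaw 104.0 F [ 0.9  0.  -0.2] w 28.2 q [-0.62  0.64  0.    2.04 -0.01  0.46  1.21]
shift [ -0.5   0.2 -81.2] rot [-0.  -0.  -0.3]
```

play_rows:
  series:
    - [1, 0, 0, -10, 0, 0, 0]
    - [1, 0, 0, -30, 0, 0, 0]
    - [1, 0, 0, -60, 0, 0, 0]
    - [1, 0, 0, -90, 0, 0, 0]
    - [1, 0, 0, -105, 0, 0, 0]
    - [1, 0, 0, -110, 0, 0, 0]
    - [1, 0, 0, -110, 0, 0, 0]
    - [1, 0, 0, -110, 0, 0, 0]
    - [1, 0, 0, -110, 0, 0, 0]
    - [1, 0, 0, -110, 0, 0, 0]

```text
time_s: 14.77
tcp_pos: [507.8, 288.2, 177.5]
tcp_rot: [-0.001, -0.122, 0.992, -0.001]
wrist_force: [-0.1, 0.4, -2.4]
gripper_width: 27.8
```

```bash
python3 g.py 499.2 -45 175 104.3; python3 - <<'E'
from h import *
p,d=grab("side",8);u=proj("side",[509,289,180])[0];crop(p,u,66,66,8,"pics/g8.png")
E
```

```text
t 14.77 tcp [507.8 288.2 177.5] jaw 104.1 F [-0.1  0.4 -2.4] w 27.8 q [-0.62  0.48  0.01  1.97 -0.01  0.7   1.21]
shift [  89.3 -321.2    3. ] rot [-0.1 -0.1 -0.2]
```

View pics/g8.png

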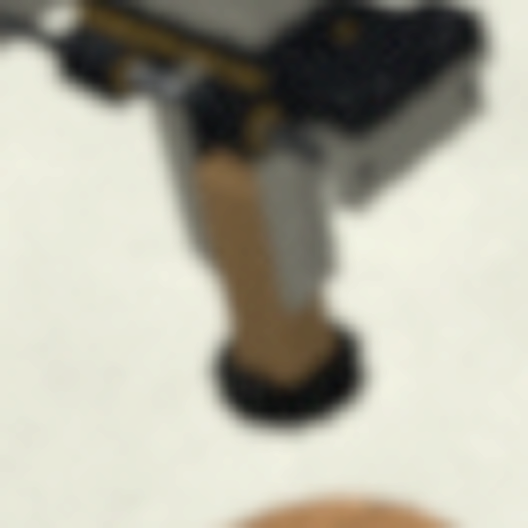

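The pusher hangs upright with its foot at crop pixel (288,380). I'll carry it over the retainer.

play_rows:
  series:
    - [1, 5, -18, 0, 0, 0, 0]
    - [1, 14, -50, 0, 0, 0, 0]
    - [1, 24, -86, 0, 0, 0, 0]
    - [1, 35, -125, 0, 0, 0, 0]
    - [1, 46, -164, 0, 0, 0, 0]
    - [1, 57, -203, 0, 0, 0, 0]
    - [1, 67, -242, 0, 0, 0, 0]
    - [1, 77, -275, 0, 0, 0, 0]
    - [1, 84, -302, 0, 0, 0, 0]
    - [1, 89, -321, 0, 0, 0, 0]

```text
time_s: 15.65
tcp_pos: [499.3, -47.7, 178.3]
tcp_rot: [-0.001, -0.121, 0.993, -0.0]
wrist_force: [0.3, 0.1, -3.4]
gripper_width: 28.0
```

```bash
python3 g.py 499.2 -45 145 104.3
```

```text
t 15.65 tcp [499.3 -47.7 178.3] jaw 103.9 F [ 0.3  0.1 -3.4] w 28.0 q [-0.02  0.39  0.01  2.14 -0.    0.61  1.8 ]
shift [-0.6  2.6 33.3] rot [-0.  -0.1 -0.4]
```

play_rows:
  series:
    - [1, -0.5, 2, 8, 0, 0, 0]
    - [1, -0.5, 2, 18, 0, 0, 0]
    - [1, -0.5, 2, 26, 0, 0, 0]
    - [1, -0.5, 2, 32, 0, 0, 0]
    - [1, -0.5, 2, 35, 0, 0, 0]
    - [1, -0.5, 2, 36, 0, 0, 0]
    - [1, -0.5, 2, 36, 0, 0, 0]
    - [1, -0.5, 2, 36, 0, 0, 0]
    - [1, -0.5, 2, 36, 0, 0, 0]
    - [1, -0.5, 2, 36, 0, 0, 0]

```text
time_s: 16.48
tcp_pos: [500.3, -42.2, 143.2]
tcp_rot: [0.0, -0.122, 0.992, -0.0]
wrist_force: [0.3, -0.4, -1.9]
gripper_width: 28.1
```

```bash
python3 g.py 499.2 -45 124 104.3; python3 - <<'E'
from h import *
p,d=grab("side",9);u=proj("side",[499,-45,95])[0];crop(p,u,66,66,8,"pics/g9.png")
E
```

```text
t 16.48 tcp [500.3 -42.2 143.2] jaw 104.1 F [ 0.3 -0.4 -1.9] w 28.1 q [-0.03  0.45  0.    2.18 -0.    0.52  1.79]
shift [ 1.8 -2.4 19.2] rot [-0.   0.  -0.2]
```

View pics/g9.png

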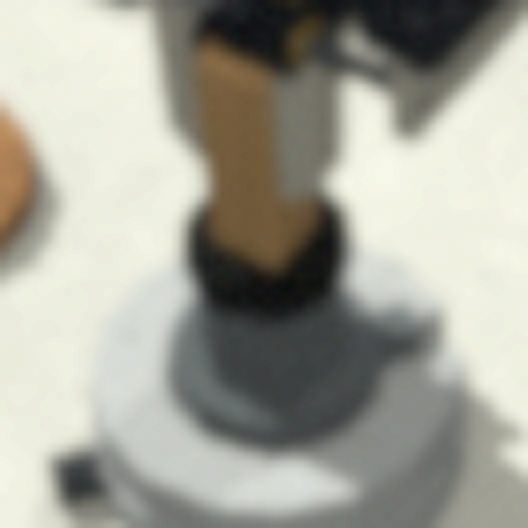

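play_rows:
  series:
    - [1, 1.5, -2.5, 2, 0, 0, 0]
    - [1, 1.5, -2.5, 4, 0, 0, 0]
    - [1, 1.5, -2.5, 5, 0, 0, 0]
    - [1, 1.5, -2.5, 6, 0, 0, 0]
    - [1, 1.5, -2.5, 7, 0, 0, 0]
    - [1, 1.5, -2.5, 8, 0, 0, 0]
    - [1, 1.5, -2.5, 8, 0, 0, 0]
    - [1, 1.5, -2.5, 8, 0, 0, 0]
    - [1, 1.5, -2.5, 8, 0, 0, 0]
    - [1, 1.5, -2.5, 8, 0, 0, 0]

```text
time_s: 17.37
tcp_pos: [499.1, -45.1, 134.8]
tcp_rot: [-0.0, -0.122, 0.992, -0.0]
wrist_force: [-1.2, -0.0, -0.9]
gripper_width: 28.0
```

```bash
python3 g.py 499.2 -45 124 104.3
```

```text
t 17.37 tcp [499.1 -45.1 134.8] jaw 104.0 F [-1.2 -0.  -0.9] w 28.0 q [-0.02  0.46  0.    2.19 -0.    0.5   1.8 ]
shift [-0.1  0.1 10.8] rot [-0.  -0.  -0.3]
```

Centred and just at contact. I'll press in steps.

play_rows:
  series:
    - [1, 0, 0, 0.7, 0, 0, 0]
    - [1, 0, 0, 1.4, 0, 0, 0]
    - [1, 0, 0, 2, 0, 0, 0]
    - [1, 0, 0, 2.6, 0, 0, 0]
    - [1, 0, 0, 3.2, 0, 0, 0]
    - [1, 0, 0, 3.8, 0, 0, 0]
    - [1, 0, 0, 4.4, 0, 0, 0]
    - [1, 0, 0, 5, 0, 0, 0]
    - [1, 0, 0, 5, 0, 0, 0]
    - [1, 0, 0, 5, 0, 0, 0]

```text
time_s: 18.2
tcp_pos: [499.6, -45.2, 130.2]
tcp_rot: [0.0, -0.122, 0.993, -0.0]
wrist_force: [-2.0, -0.2, 5.1]
gripper_width: 28.0
```

```bash
python3 g.py 499.2 -45 124 104.3
```

```text
t 18.2 tcp [499.6 -45.2 130.2] jaw 104.0 F [-2.  -0.2  5.1] w 28.0 q [-0.02  0.47  0.    2.19 -0.    0.48  1.79]
shift [0.4 0.3 6.2] rot [-0.   0.  -0.3]
```

play_rows:
  series:
    - [1, 0, 0, 1, 0, 0, 0]
    - [1, 0, 0, 2, 0, 0, 0]
    - [1, 0, 0, 3, 0, 0, 0]
    - [1, 0, 0, 4, 0, 0, 0]
    - [1, 0, 0, 5, 0, 0, 0]
    - [1, 0, 0, 6, 0, 0, 0]
    - [1, 0, 0, 6.5, 0, 0, 0]
    - [1, 0, 0, 7, 0, 0, 0]
    - [1, 0, 0, 7, 0, 0, 0]
    - [1, 0, 0, 7, 0, 0, 0]

```text
time_s: 19.03
tcp_pos: [499.4, -45.0, 123.7]
tcp_rot: [0.0, -0.122, 0.992, -0.0]
wrist_force: [-2.4, 1.0, 14.1]
gripper_width: 28.2
```

```bash
python3 g.py 499.2 -45 124 104.3; python3 - <<'E'
from h import *
p,d=grab("side",10);u=proj("side",[499,-45,75])[0];crop(p,u,66,66,8,"pics/g10.png")
E
```

```text
t 19.03 tcp [499.4 -45.  123.7] jaw 104.1 F [-2.4  1.  14.1] w 28.2 q [-0.02  0.48  0.    2.19 -0.    0.47  1.79]
shift [ 0.2  0.  -0.3] rot [-0.   0.  -0.2]
```

View pics/g10.png

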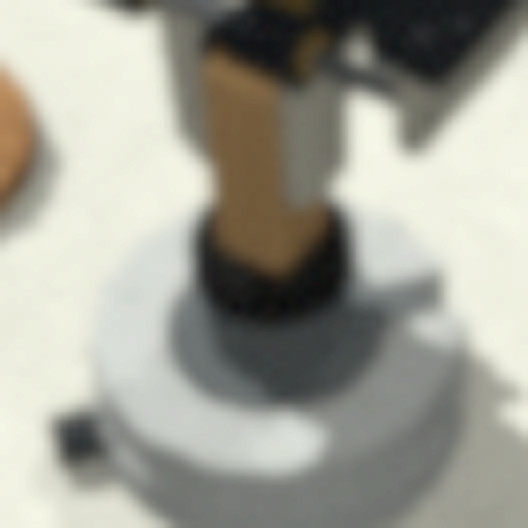

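The disc looks flush. I'll press a bit harder to check that it has bottomed out.

play_rows:
  series:
    - [1, 0, 0, 0.5, 0, 0, 0]
    - [1, 0, 0, 1, 0, 0, 0]
    - [1, 0, 0, 1.5, 0, 0, 0]
    - [1, 0, 0, 2, 0, 0, 0]
    - [1, 0, 0, 2.5, 0, 0, 0]
    - [1, 0, 0, 3, 0, 0, 0]
    - [1, 0, 0, 3, 0, 0, 0]
    - [1, 0, 0, 3, 0, 0, 0]
    - [1, 0, 0, 3, 0, 0, 0]
    - [1, 0, 0, 3, 0, 0, 0]

```text
time_s: 19.92
tcp_pos: [500.8, -44.7, 122.6]
tcp_rot: [0.002, -0.123, 0.992, -0.0]
wrist_force: [-6.5, 1.2, 38.3]
gripper_width: 27.7
```

```bash
python3 g.py 499.2 -45 180 104.3
```

```text
t 19.92 tcp [500.8 -44.7 122.6] jaw 104.1 F [-6.5  1.2 38.3] w 27.7 q [-0.02  0.48  0.    2.19 -0.    0.46  1.79]
shift [  1.3   0.1 -57.4] rot [-0.   0.3 -0.2]
```

It has bottomed out: force rose to 38 N over about 1 mm. Lifting off.

play_rows:
  series:
    - [1, 0, 0, -3, 0, 0, 0]
    - [1, 0, 0, -8, 0, 0, 0]
    - [1, 0, 0, -16, 0, 0, 0]
    - [1, 0, 0, -28, 0, 0, 0]
    - [1, 0, 0, -42, 0, 0, 0]
    - [1, 0, 0, -52, 0, 0, 0]
    - [1, 0, 0, -58, 0, 0, 0]
    - [1, 0, 0, -58, 0, 0, 0]
    - [1, 0, 0, -58, 0, 0, 0]
    - [1, 0, 0, -58, 0, 0, 0]

```text
time_s: 20.75
tcp_pos: [498.9, -45.0, 177.4]
tcp_rot: [-0.0, -0.122, 0.992, 0.0]
wrist_force: [1.4, -0.3, -2.8]
gripper_width: 28.0
```

```bash
python3 g.py 505.5 289 180 104.3; python3 - <<'E'
from h import *
p,d=grab("side",11);u=proj("side",[499,-45,90])[0];crop(p,u,66,66,8,"pics/g11.png")
C=cloud("side",d);Z=C[...,2];r=np.hypot(C[...,0]-499,C[...,1]+45)
t=(r<34)&(Z<62)&(Z>30)&(p.max(-1)<90);print("disc top z",np.median(Z[t]),t.sum()); b=(r<26)&(Z>65)&(Z<95);print("block",np.median(Z[b]),np.percentile(Z[b],95),b.sum())
E
```

```text
t 20.75 tcp [498.9 -45.  177.4] jaw 104.1 F [ 1.4 -0.3 -2.8] w 28.0 q [-0.03  0.39  0.01  2.15 -0.    0.6   1.8 ]
shift [-87.5 322.4  -2.7] rot [ 0.  -0.  -0.2]
disc top z 45.809893714112604 224
block 74.17743167243816 78.38127793374872 163
```

View pics/g11.png

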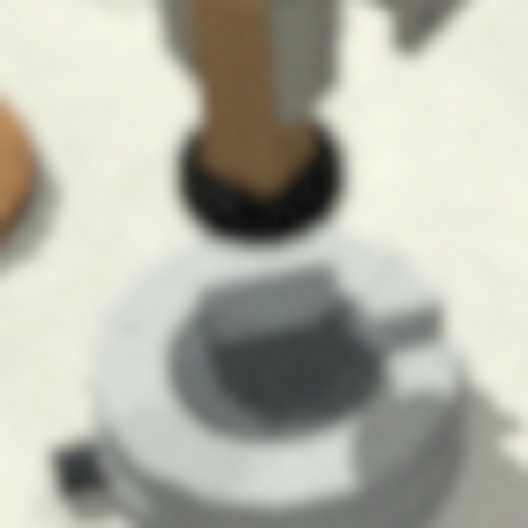

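The retainer is home: disc top 45.8 against the rim at 45, block top about 75, key flush in the slot. Taking the pusher back to its pad.

play_rows:
  series:
    - [1, -5, 18, 0, 0, 0, 0]
    - [1, -14, 50, 0, 0, 0, 0]
    - [1, -24, 86, 0, 0, 0, 0]
    - [1, -35, 125, 0, 0, 0, 0]
    - [1, -46, 164, 0, 0, 0, 0]
    - [1, -56, 203, 0, 0, 0, 0]
    - [1, -66, 242, 0, 0, 0, 0]
    - [1, -76, 278, 0, 0, 0, 0]
    - [1, -83, 306, 0, 0, 0, 0]
    - [1, -88, 323, 0, 0, 0, 0]

```text
time_s: 21.63
tcp_pos: [505.1, 294.0, 176.9]
tcp_rot: [-0.0, -0.124, 0.992, 0.0]
wrist_force: [-0.3, 0.0, -2.4]
gripper_width: 28.3
```

play_rows:
  series:
    - [1, 0, 0, 0, 0, 0, 0]
    - [1, 0, 0, 10, 0, 0, 0]
    - [1, 0, 0, 30, 0, 0, 0]
    - [1, 0, 0, 55, 0, 0, 0]
    - [1, 0, 0, 75, 0, 0, 0]
    - [1, 0, 0, 90, 0, 0, 0]
    - [1, 0, 0, 96, 0, 0, 0]
    - [1, 0, 0, 98, 0, 0, 0]
    - [1, 0, 0, 98, 0, 0, 0]
    - [1, 0, 0, 98, 0, 0, 0]

```text
time_s: 22.47
tcp_pos: [506.7, 289.2, 80.3]
tcp_rot: [0.0, -0.122, 0.993, 0.0]
wrist_force: [-0.4, 0.2, -1.9]
gripper_width: 28.1
```

```bash
python3 g.py 505 289.5 68.8 104.1; python3 - <<'E'
from h import *
p,d=grab("side",12);u=proj("side",[505,289,50])[0];crop(p,u,66,66,8,"pics/g12.png")
E
```

```text
t 22.47 tcp [506.7 289.2  80.3] jaw 104.0 F [-0.4  0.2 -1.9] w 28.1 q [-0.62  0.62  0.    2.04 -0.01  0.48  1.2 ]
shift [ 1.5  0.7 11.5] rot [-0.   0.  -0.1]
```

View pics/g12.png

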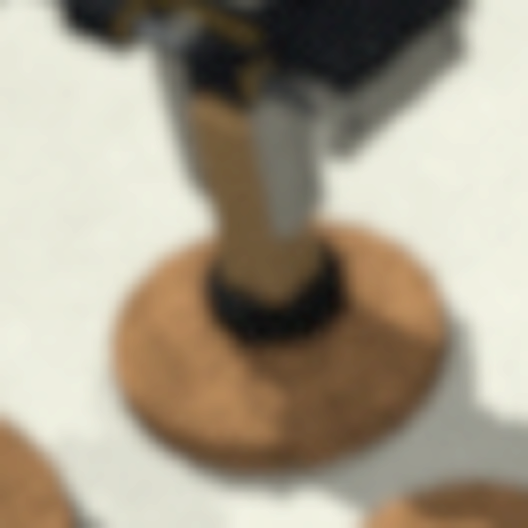

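The pusher's foot is over the pad, about 11 mm up. Lowering gently until it touches.

play_rows:
  series:
    - [1, 1, 0.5, 3, 0, 0, 0]
    - [1, 1, 0.5, 5, 0, 0, 0]
    - [1, 1, 0.5, 7, 0, 0, 0]
    - [1, 1, 0.5, 8, 0, 0, 0]
    - [1, 1, 0.5, 9, 0, 0, 0]
    - [1, 1, 0.5, 10, 0, 0, 0]
    - [1, 1, 0.5, 10.5, 0, 0, 0]
    - [1, 1, 0.5, 11, 0, 0, 0]
    - [1, 1, 0.5, 11, 0, 0, 0]
    - [1, 1, 0.5, 11, 0, 0, 0]

```text
time_s: 23.35
tcp_pos: [505.2, 289.9, 68.8]
tcp_rot: [0.0, -0.122, 0.992, -0.0]
wrist_force: [0.2, -0.0, -2.3]
gripper_width: 27.6
```

```bash
python3 g.py 505 289.5 68.8 104.1
```

```text
t 23.35 tcp [505.2 289.9  68.8] jaw 104.0 F [ 0.2 -0.  -2.3] w 27.6 q [-0.62  0.63  0.    2.05 -0.01  0.46  1.2 ]
shift [ 0.3 -0.3  0. ] rot [-0.   0.  -0.1]
```

play_rows:
  series:
    - [1, 0, 0, 0.3, 0, 0, 0]
    - [1, 0, 0, 0.6, 0, 0, 0]
    - [1, 0, 0, 0.9, 0, 0, 0]
    - [1, 0, 0, 1.2, 0, 0, 0]
    - [1, 0, 0, 1.2, 0, 0, 0]
    - [1, 0, 0, 1.2, 0, 0, 0]
    - [1, 0, 0, 1.2, 0, 0, 0]
    - [1, 0, 0, 1.2, 0, 0, 0]
    - [1, 0, 0, 1.2, 0, 0, 0]
    - [1, 0, 0, 1.2, 0, 0, 0]

```text
time_s: 24.18
tcp_pos: [505.2, 289.8, 67.9]
tcp_rot: [0.0, -0.122, 0.993, 0.0]
wrist_force: [-1.9, -1.2, 5.1]
gripper_width: 27.9
```

```bash
python3 g.py 505 289.5 68.8 104.1
```

```text
t 24.18 tcp [505.2 289.8  67.9] jaw 104.0 F [-1.9 -1.2  5.1] w 27.9 q [-0.62  0.64  0.    2.05 -0.01  0.46  1.2 ]
shift [ 0.2 -0.3 -0.9] rot [ 0.   0.  -0.1]
```

It's standing on the pad (Fz +5 N). Open the fingers and withdraw straight up.

play_rows:
  series:
    - [-1, 0, 0, 0, 0, 0, 0]
    - [-1, 0, 0, 0, 0, 0, 0]
    - [-1, 0, 0, 0, 0, 0, 0]
    - [-1, 0, 0, 0, 0, 0, 0]
    - [-1, 0, 0, 0, 0, 0, 0]
    - [-1, 0, 0, 0, 0, 0, 0]
    - [-1, 0, 0, 0, 0, 0, 0]
    - [-1, 0, 0, -20, 0, 0, 0]
    - [-1, 0, 0, -50, 0, 0, 0]
    - [-1, 0, 0, -90, 0, 0, 0]

```text
time_s: 25.02
tcp_pos: [503.8, 289.1, 156.5]
tcp_rot: [-0.002, -0.122, 0.992, -0.001]
wrist_force: [0.4, 0.1, -0.1]
gripper_width: 89.9
```

play_rows:
  series:
    - [-1, 0, 30, -60, 0, 0, 0]
    - [-1, 0, 60, -90, 0, 0, 0]
    - [-1, 0, 100, -90, 0, 0, 0]
    - [-1, 0, 140, -90, 0, 0, 0]
    - [-1, 0, 140, -90, 0, 0, 0]
    - [-1, 0, 140, -90, 0, 0, 0]
    - [-1, 0, 140, -90, 0, 0, 0]
    - [-1, 0, 140, -90, 0, 0, 0]
    - [-1, 0, 140, -90, 0, 0, 0]
    - [-1, 0, 140, -90, 0, 0, 0]

```text
time_s: 25.85
tcp_pos: [471.9, 424.0, 247.3]
tcp_rot: [-0.0, -0.121, 0.993, -0.001]
wrist_force: [0.1, 0.5, -0.3]
gripper_width: 93.3
```

```bash
python3 g.py 505 289.5 68.8 104.1; python3 - <<'E'
from h import *
for n in("side","top"):
    p,d=grab(n,13);C=cloud(n,d);Z=C[...,2]
    cv2.imwrite(f"pics/f13{n}.png",np.clip(p[:,:,::-1]*1.4,0,255).astype(np.uint8))
    r=np.hypot(C[...,0]-499,C[...,1]+45)
    t=(r<34)&(Z<62)&(Z>30)&(p.max(-1)<90);b=(r<26)&(Z>65)&(Z<95);print(n,"disc",np.median(Z[t]),"block",np.median(Z[b]))
    r=np.hypot(C[...,0]-505,C[...,1]-289);b=(r<40)&(Z>108)&(Z<132);Q=ray(n,np.argwhere(b)[:,::-1],120)[:,:2].astype(np.float32);print(" pusher top",cv2.minAreaRect(Q),np.median(Z[b]))
E
```

```text
t 25.85 tcp [471.9 424.  247.3] jaw 103.9 F [ 0.1  0.5 -0.3] w 93.3 q [-0.83  0.46  0.01  1.79 -0.01  0.9   1.  ]
shift [   0.2 -138.3  178.7] rot [-0.1 -0.  -0.2]
side disc 45.83521191120667 block 74.02635347358148
 pusher top ((500.85870361328125, 280.4207458496094), (34.83015060424805, 38.679168701171875), 11.312787055969238) 118.49450740986003
top disc 43.35304953781201 block 73.9146036422909
 pusher top ((504.62982177734375, 287.3955383300781), (29.3785343170166, 29.183717727661133), 14.282363891601562) 117.84662419912388
```

View pics/f13side.png

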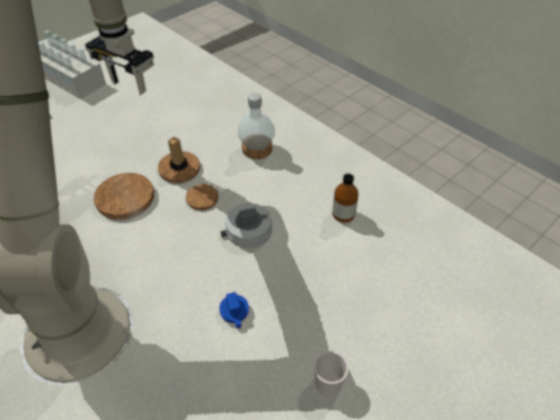

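View pics/f13top.png

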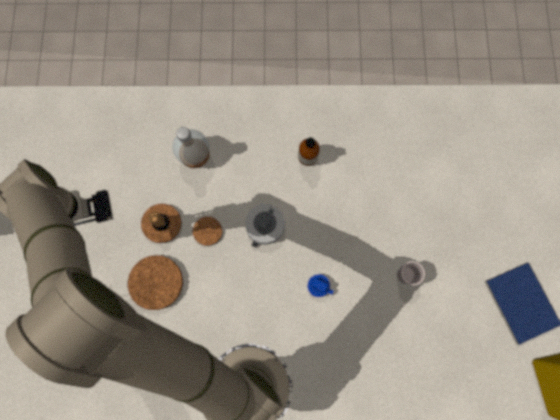

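Both views show the retainer flush in the holder (side 249,222; top 265,222). The pusher is upright on its pad (side 177,155; top 160,221), the bystanders haven't moved, and the arm is clear.

```bash
python3 -c "
from rig import ctrl
print(ctrl.hand_in())"
```

```text
the job is handed in; nothing more can be done
None
```

The filter holder is closed and handed in at about 26 s of the 61 s allowed. I set the retainer in the well mouth with its key in the keyway and let go. I then pressed it home with the pusher and stood the pusher back on the middle-sized cork pad.

**Last checks:**
- **Retainer:** the disc top measured 45.8 mm in the side view and 43.4 mm in the top view, against a rim height of 45 mm. The block top was at about 74 mm, where 75 mm is home. The two disc readings differ by about 2.5 mm, which is within the depth noise.
- **Press:** the retainer moved down to the home height. Force then rose to 38 N over about 1 mm, so it had bottomed out.
- **Pusher:** it stands upright, shaft top at about 118 mm where 120 mm is nominal. It is close to the pad's centre and about 5 mm from where it started.
- **Everything else:** the flask, bottle, beaker and blue look-alike look unmoved, and the gripper is open and touching nothing.

**Disagreement:** the two cameras differed by 2 to 4 mm in position. When the retainer touched the well wall, the contact forces matched the top camera, so I used its values from there on.

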